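# Sort the egg cups, then tong the egg out of the cooker

## Robot

A 6-joint arm with a two-finger parallel gripper is mounted at the origin on the work surface. World frame = base frame: x ahead of the robot, y to its left, z up, the work surface at z = 0. Lengths are in mm, angles in rad, forces in N, time in s.
With the tool pointing down it reaches from about 275 to 750 mm from the base axis. Payload 10.2 kg.
Tool frame: the origin (TCP) lies at the very end of the fingers, on their centre line; the grasp point (between the pads) lies 19 mm behind it; z points along the fingers, y is the line along which they close (so a half turn about z gives the same grasp; the last joint's range is limited). The gripper opens to 85 mm and grips with 20 to 120 N. Pads are 22 mm wide; open, the fingers measure 114 mm over their backs; the gripper's body (76 mm by 85 mm) begins 54 mm behind the grasp point. The pads swing forward as they close: fully open they stand 13 mm farther back than shut.
Start: joints at [1.06, 0.313, 1.498, -0, 1.331, -0.223], TCP at [149.031, 503.409, 231.294] pointing down, gripper open.
Joint ranges: [-2.94, 2.94], [-0.97, 2.17], [0.19, 2.56], [-1.23, 4.37], [0.02, 3.11], [-2.88, 2.88]. Speed limits (rad/s): [2.39, 2.39, 3.01, 3.14, 3.14, 3.14].

## Interface

Orientations are given as a unit quaternion [w, x, y, z].
In Python, from rig import monitor, eyes, job gives the robot as it stands. The module is installed in compiled form; this text tells all that it offers.
- The arm moves only by the tool send_rows, never from a script. Its argument "targets" is one flat list of numbers, 7 for each row, row after row: the turn, a rotation vector about the tool's x, y, z in degrees, then the shift along the tool's x, y, z in units of 60 mm (1.0 is 60 mm), then the opening, from -1 (shut) to 1 (fully open), so that 0 is half open. A call has 1 to 5 rows; each row shifts and turns the commanded pose from where the row before left it, along the tool's axes as they then stand; what a row does not reach is not made up. A row lasts 1/8 s, in which the tool goes at most 62.5 mm and 10.7 degrees, less where a joint would pass 70% of its speed; a pose out of reach is approached as far as the arm can. A call is refused whole if a number of a shift passes 1 or a number of a turn 10.7, either way. A call with a gripper value outside its range is refused whole. The fingers move at their own pace and stop on an object; "newtons" is the grip in N (left out, the last holds). Time passes only in rows, so rows that do not move let the fingers close. It gives the time, the measured TCP pose, the force, the opening and the grip force at its end, in the units of the state.
- monitor.sense(): the state, without advancing time (a new reading comes with each control period).
- eyes.capture(name): name is "side" or "top" or "wrist"; returns a dict with "img" (384x512x3 uint8, red, green, blue), "K" (3x3 intrinsics, pixels), "R" (3x3) and "t" (3): a world point X has camera coordinates R X + t. Camera axes: x right, y down, z forward; pixel columns grow to the right and rows downward; lengths in mm; the calibration is good to about 2 mm. A picture is of the moment at which its call begins. There is no depth.
- job.finish_job(): hands the job in; it is judged then, once.
The state is a dict: "time_s": time; "joints": joint angles; "dq": joint speeds; "tau": joint torques, N m; "eef_pos": TCP position; "ee_rot": TCP orientation; "force": force on the tool from outside, world axes, zero at the start; "wrist_torque": the same for the moment, N m; "grip_width": opening from 0.0 (shut) to 1.0 (fully open); "grip_force": force on a finger pad.
Only numpy, scipy, OpenCV 4.12 (cv2) and the standard library are available. Lean on these libraries where they do the work, as an engineer would, in place of code of your own. Each camera call takes 0.05 s, during which the arm holds its last target. There are 200 camera calls.

## Task

Lay the breakfast board: stand the narrow and the wide egg cup from the counter upright in the empty recess of the row that matches their size, and let go of them. Then pick up the kitchen tongs, close them on the egg in the egg cooker without touching the egg with your fingers, and lift it clear, well above the cooker (about 10 cm up). Finish while still holding the tongs with the egg up in their jaws, and leave the other things on the counter where they are.

Things in the scene. Friction and masses are not known exactly. Their poses are not given: they have to be found in the camera images.
- board: wooden serving board, fixed, 180 (its x) x 190 (its y) x 16 mm; origin centre of its underside. Round recesses 6 mm deep (floor 10 mm above the counter), chamfered 2 mm, in two rows along its x axis: narrow row at its y = +45 mm (46 mm wide), wide row at y = -45 mm (58 mm wide). The recesses at its x = +42 mm hold cups; those at x = -42 mm, nearer the robot, are empty
- narrow_place (a point): centre of the floor of the empty recess of the narrow row (46 mm wide)
- wide_place (a point): centre of the floor of the empty recess of the wide row (58 mm wide)
- narrow_cup: loose blue ceramic egg cup, straight-sided and hollow, 40 mm outer diameter, 45 mm tall, wall 4 mm, 70 g, standing upright on the counter (z = 0); origin centre of its underside. It and wide_cup may have changed places
- wide_cup: loose blue ceramic egg cup, the same height and shape but 52 mm outer diameter, 100 g, standing upright on the counter; origin centre of its underside
- narrow_cup_home: 40 mm cup already standing in the far recess of the narrow row; leave it; origin centre of its underside
- wide_cup_home: 52 mm cup already standing in the far recess of the wide row; leave it; origin centre of its underside
- cooker: round egg cooker, fixed, 124 mm wide; origin centre of its underside. Steel top plate 36 mm above the counter; in its middle a black holder ring, 42 mm outer diameter, up to 50 mm above the counter, in which the egg stands
- egg: brown egg, rigid, 44 mm thick and 58 mm tall, about 60 g, standing upright in the cooker's holder; origin at its lower end, 36 mm above the counter at the start
- egg_center (a point): middle of the egg, where it is thickest; 65 mm above the counter at the start, 15 mm above the top of the holder ring
- tongs: kitchen tongs, 85 g, 200 mm long, lying level on their rest, jaws to +x; origin on the centre line at the gripping place, at their underside (22 mm above the counter at the start), near the centre of mass. Two upright arms 20 mm high, hinged at x = -80 mm, move as mirror images; a spring holds them open: squeezing at the gripping place takes 5 N on each arm to start, 8 N when closed on the egg
- tongs_grip (a point): gripping place: midway between the arms, at mid-height (10 mm above their underside), marked by orange patches 34 mm long. Outer width over the arms here: 50 mm open, 37 mm when closed on the egg. Grip from above, fingers outside the arms; squeezed to about 46 mm they can be carried still open
- tongs_jaws (a point): point where the egg's middle should be, 100 mm ahead (tongs +x) of tongs_grip, same height. Jaws 20 mm high, 34 mm long, V-shaped inside to centre the egg; gap here 76 mm open, 47 mm on the egg; it shrinks 2.25 mm per mm of squeeze at the gripping place. Open jaws reach out to 42 mm from the centre line
- tongs_left (a joint): angle of the tongs' left arm (the right one mirrors it): 0 open, about 0.08 rad closed on the egg, 0.16 rad fully shut
- rest: dark green ceramic tongs rest, fixed, 190 x 110 mm; origin centre of its underside, below the tongs' origin. Two cross bars, 22 mm high, carry the tongs at its x = -75 mm and +62 mm; between them only a strip 30 mm wide and 6 mm high, so fingers can reach down beside the arms
- jam: jam jar, 64 mm wide, 85 mm tall; leave it; origin centre of its underside
- pepper: dark wooden pepper mill, 52 mm wide, 145 mm tall; leave it; origin centre of its underside
- mug: white mug, 80 mm wide, 90 mm tall; leave it; origin centre of its underside
- butter: white butter dish with a domed cover, 110 x 170 x 76 mm; leave it; origin centre of its underside
Not all that is in view belongs to the job. Leave any purple look-alike of the wide_cup alone.

How it is judged (in metres and radians):
On the way, in this order (a step that is already met when the one before it is completed fails the run):
1. both egg cups stand released in the empty recesses of their matching rows (horizontal distance between narrow_cup and narrow_place below 0.007 m and z of narrow_cup in the frame of board between 0.006 and 0.0135 m and angle between each of narrow_cup, wide_cup's own z axis and vertical below 0.12 rad and linear speed of each of narrow_cup, wide_cup below 0.03 m/s and contact force between each of narrow_cup, wide_cup and the fingers below 0.1 N and horizontal distance between wide_cup and wide_place below 0.007 m and z of wide_cup in the frame of board between 0.006 and 0.0135 m), for 0.2 s.
2. the gripped tongs have been lifted off their rest (contact force between the fingers and tongs above 0.5 N and height (world z) of tongs_grip above 0.05 m), for 0.1 s.
3. the egg is held in the tongs' jaws, clear above the cooker (contact force between the fingers and tongs above 0.5 N and height (world z) of egg_center above 0.115 m and contact force between egg and tongs above 0.25 N and value of joint tongs_left above 0.04 rad and distance between egg_center and tongs_jaws below 0.03 m and contact force between egg and the fingers below 0.1 N and height (world z) of tongs_grip above 0.085 m), for 0.2 s.
At the end, for the whole second after the job is handed in: Cups upright, released, down in their row's recess (within 7 mm of its centre), the other two still in place; fingers hold the tongs, jaws closed on the egg (arm angle over 0.04 rad), no finger on it, its middle over 115 mm and the grip over 85 mm above the counter, all still (under 0.03 m/s) (all of step 1 and all of step 3 and distance of each of narrow_cup_home, wide_cup_home from where it was at the start of the episode below 0.015 m and angle between each of narrow_cup_home, wide_cup_home's own z axis and vertical below 0.12 rad and linear speed of each of egg, tongs below 0.03 m/s); the arm keeps its last pose, push and grip.
It fails at once if a finger touches the egg (contact force between egg and the fingers above 0.3 N).
It fails at once if a bystander (a cup already on the board) is shifted or tipped (distance of any of narrow_cup_home, wide_cup_home from where it was at the start of the episode above 0.03 m or angle between any of narrow_cup_home, wide_cup_home's own z axis and vertical above 0.4 rad).
It fails at once if a bystander (jam jar or pepper mill) is shifted or tipped (distance of any of jam, pepper from where it was at the start of the episode above 0.03 m or angle between any of jam, pepper's own z axis and vertical above 0.4 rad).
It fails at once if a bystander (mug or butter dish) is shifted or tipped (distance of any of mug, butter from where it was at the start of the episode above 0.03 m or angle between any of mug, butter's own z axis and vertical above 0.4 rad).
It also fails if it takes over 64 s, if anything falls off the work surface, if the arm or the gripper's body presses on something with over 40 N, if the wrist force passes 120 N, or if a joint passes its speed limit or range.

## Working session

There is one attempt and no reset: what is moved stays moved. The work goes in short steps, Python scripts to look and compute and a tool call to move; the robot and the scene stay as the last step left them, time stands still between calls to the robot, and variables do not carry over. Pictures are saved under pics/ and viewed, at most 11 in all, crops included, and the job is handed in when it is done.

Besides the shell and the picture viewer there is one more tool, called after "Call:" in YAML: its name, and indented under it one key for each argument. send_rows: Moves the arm, as the interface text tells. Its arguments: {"type":"object","properties":{"targets":{"type":"array","items":{"type":"number"}},"newtons":{"type":"number"}},"required":["targets"]}

```bash
mkdir -p pics; ls; python3 - <<'E'
from rig import monitor, eyes
import cv2,pickle
s=monitor.sense();print(s)
for n in("top","side"):
    d=eyes.capture(n);pickle.dump(d,open(n+".pkl","wb"))
    cv2.imwrite(f"pics/{n}0.png",cv2.resize(d["img"][:,:,::-1],(800,600),interpolation=cv2.INTER_CUBIC))
    print(n,d["K"],d["R"],d["t"])
E
```

```text
pics
{'time_s': 0.0, 'joints': array([ 1.05956334e+00,  3.13468353e-01,  1.49843643e+00, -1.19399901e-05,
        1.33098754e+00, -2.23415516e-01]), 'dq': array([ 8.62112137e-04, -2.88190151e-04,  3.50532251e-04,  2.65093056e-04,
       -9.32242106e-05,  4.70144689e-05]), 'tau': array([-1.00569872e-03, -4.12278914e+01, -2.59737915e+01, -2.60967499e-04,
        4.26081780e-03, -2.24748868e-05]), 'eef_pos': array([148.92165375, 503.17090886, 230.72592732]), 'ee_rot': array([-2.27957565e-04,  1.43411096e-01,  9.89662991e-01, -6.08569379e-04]), 'force': array([ 0.08401111, -0.08456874, -0.51114118]), 'wrist_torque': array([ 0.02850829, -0.03842649, -0.00473993]), 'grip_force': 0.0, 'grip_width': 0.9993282096724272}
top [[379.73257023   0.         253.35548733]
 [  0.         379.73257023 182.93021383]
 [  0.           0.           1.        ]] [[-0.00566055 -0.99998213  0.00192074]
 [-0.9966909   0.00548614 -0.08109959]
 [ 0.08108761 -0.00237345 -0.99670415]] [   9.27856406  554.78649365 1293.45773416]
side [[370.95502351   0.         260.92590066]
 [  0.         370.95502351 188.0325778 ]
 [  0.           0.           1.        ]] [[ 0.73327206 -0.6797791  -0.01457603]
 [-0.39270415 -0.40591167 -0.82523885]
 [ 0.55506355  0.61084866 -0.56459576]] [-415.18187885  265.51008553  880.98669215]
```

View pics/top0.png

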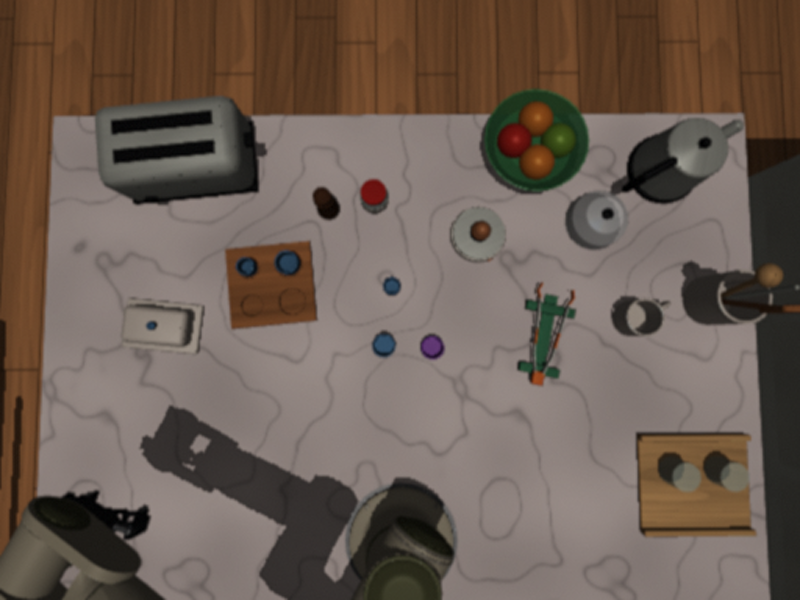

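View pics/side0.png

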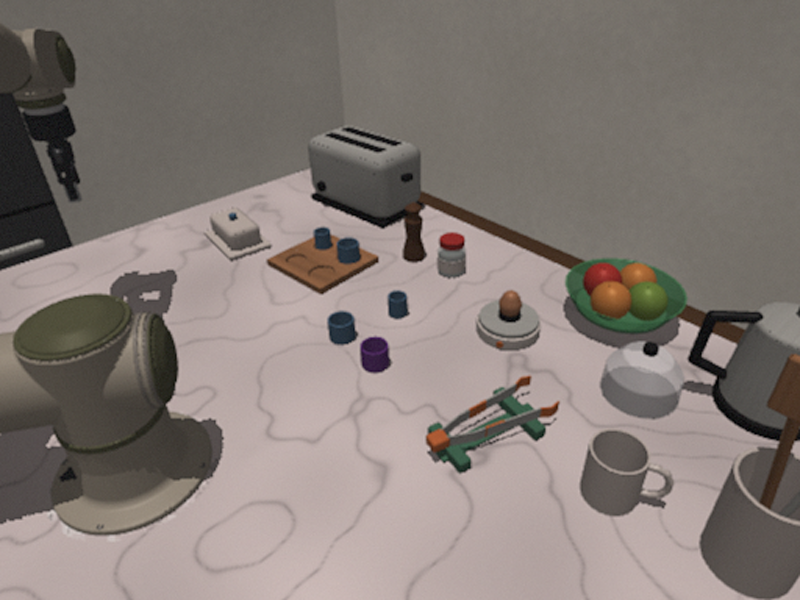

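The top view shows the small blue cup at (392,286), the wide blue cup at (384,344), the purple look-alike at (432,346), board corners around (225–317, 241–328), the egg at (481,231) and the tongs at about (548,325). In the side view all of these are unobstructed. I'll enlarge the top view to read them more closely.

```bash
cat > h.py <<'E'
import numpy as np,pickle
def ray(d,u,v,z):
    """pixel (native) -> world point at height z"""
    K,R,t=(np.array(d[k],float) for k in("K","R","t"))
    c=-R.T@t; r=R.T@np.linalg.inv(K)@np.array([u,v,1.])
    return c+r*(z-c[2])/r[2]
def proj(d,X):
    p=d["K"]@(d["R"]@np.array(X,float)+d["t"]); return p[:2]/p[2]
E
python3 - <<'E'
import pickle,cv2
d=pickle.load(open("top.pkl","rb"));im=d["img"][:,:,::-1]
c=im[120:250,140:380];c=cv2.convertScaleAbs(cv2.resize(c,None,fx=3.3333,fy=3.3333,interpolation=cv2.INTER_CUBIC),alpha=1.5)
cv2.imwrite("pics/crop1.png",c)
E
```

```text
(no output)
```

View pics/crop1.png

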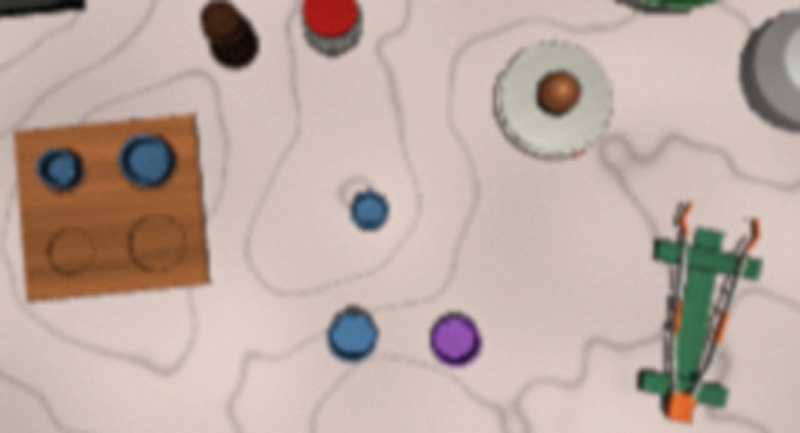

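The crop shows the board corners at (14,131), (195,115), (210,284), (28,300) and the empty recesses at (71,251) narrow and (157,243) wide. The cups are at (369,210) narrow and (352,334) wide. The cooker is at (553,99), the egg at (559,93), the tongs' patches at (679,316) and (721,327), the hinge at (681,406), and the jaws at (685,208) and (754,224).

```bash
python3 - <<'E'
from h import *
d=pickle.load(open("top.pkl","rb"))
W=lambda u,v,z:ray(d,140+(u+.5)/3.3333-.5,120+(v+.5)/3.3333-.5,z)
np.set_printoptions(precision=1,suppress=True)
c=np.array([W(u,v,16) for u,v in((14,131),(195,115),(210,284),(28,300))]);m=c.mean(0)
ex=(c[0]+c[1]-c[2]-c[3]);ex/=np.linalg.norm(ex);ey=np.array([-ex[1],ex[0],0])
print("board",m,np.degrees(np.arctan2(ex[1],ex[0])))
print("nplace",m-42*ex+45*ey,W(71,251,16));print("wplace",m-42*ex-45*ey,W(157,243,16))
print("ncup",W(369,210,45),"wcup",W(352,334,45),"purple",W(456,338,45))
print("cooker",W(553,99,36),"egg",W(559,93,80))
l,r=W(679,316,42),W(721,327,42);g=(l+r)/2;h=W(681,406,42);j=(W(685,208,42)+W(754,224,42))/2
print("grip",g,"w",np.linalg.norm(l-r),"hinge",h,"jaw",j,[np.degrees(np.arctan2(*(a-b)[1::-1])) for a,b in((j,h),(g,h),(j,g))],np.degrees(np.arctan2(*(l-r)[1::-1]))-90)
print("jam",W(330,12,85),"pep",W(215,15,145))
E
```

```text
board [561.  285.3  16. ] 5.532377852326301
nplace [514.8 326.1  16. ] [515.3 327.2  16. ]
wplace [523.5 236.5  16. ] [523.1 237.8  16. ]
ncup [554.   16.5  45. ] wcup [428.   34.3  45. ] purple [423.3 -71.1  45. ]
cooker [ 669.2 -174.8   36. ] egg [ 667.7 -174.7   80. ]
grip [ 438.6 -319.7   42. ] w 43.964156285335896 hinge [ 353.5 -298.3   42. ] jaw [ 546.1 -342.5   42. ] [np.float64(-12.942843332191584), np.float64(-14.161213152053218), np.float64(-11.970478724947844)] -15.016929947847188
jam [750.2  54.4  85. ] pep [733.3 161.9 145. ]
```

Call:
send_rows:
  targets: [0, 0, -7.333, 0, 0, 0, 1, 0, 0, -7.333, 0, 0, 0, 1, 0, 0, -7.333, 0, 0, 0, 1]

```text
time_s: 0.48
eef_pos: [149.0, 503.3, 231.0]
ee_rot: [-0.0, -0.05, 0.999, -0.0]
force: [-0.6, 0.9, 0.4]
grip_width: 0.996
grip_force: 0.0
```

Call:
send_rows:
  targets: [0, 0, 0, -0.388, -0.8225, 0, 1, 0, 0, 0, -0.388, -0.8225, 0, 1, 0, 0, 0, -0.388, -0.8225, 0.1, 1, 0, 0, 0, -0.388, -0.8225, 0.2, 1, 0, 0, 0, -0.388, -0.8225, 0.2, 1]

```text
time_s: 1.1
eef_pos: [289.1, 267.4, 200.9]
ee_rot: [0.0, -0.048, 0.999, 0.0]
force: [1.4, 0.3, 0.6]
grip_width: 0.998
grip_force: 0.0
```

Call:
send_rows:
  targets: [0, 0, 0, -0.388, -0.8225, 0.2, 1, 0, 0, 0, -0.388, -0.8225, 0.2, 1, 0, 0, 0, -0.388, -0.8225, 0.2, 1, 0, 0, 0, -0.388, -0.8225, 0.2, 1, 0, 0, 0, -0.388, -0.8225, 0.2, 1]

```text
time_s: 1.72
eef_pos: [428.7, 32.8, 140.8]
ee_rot: [-0.0, -0.048, 0.999, 0.0]
force: [0.3, 0.1, 0.2]
grip_width: 1.0
grip_force: 0.0
```

Call:
send_rows:
  targets: [0, 0, 0, 0, 0, 0, 1, 0, 0, 0, 0, 0, 0, 1]

```text
time_s: 1.98
eef_pos: [427.7, 34.9, 141.1]
ee_rot: [-0.0, -0.048, 0.999, 0.0]
force: [-0.4, 0.8, -0.1]
grip_width: 0.999
grip_force: 0.0
```

```bash
python3 - <<'E'
from rig import monitor, eyes
import cv2,pickle
s=monitor.sense();print(s["eef_pos"],s["ee_rot"],s["time_s"])
n="wrist"
d=eyes.capture(n);pickle.dump(d,open("w1.pkl","wb"))
cv2.imwrite(f"pics/w1.png",cv2.resize(d["img"][:,:,::-1],(800,600),interpolation=cv2.INTER_CUBIC))
E
```

```text
[427.71638955  34.8731546  141.12435473] [-4.31101330e-04 -4.79537965e-02  9.98849443e-01  1.95289482e-04] 1.975
```

View pics/w1.png

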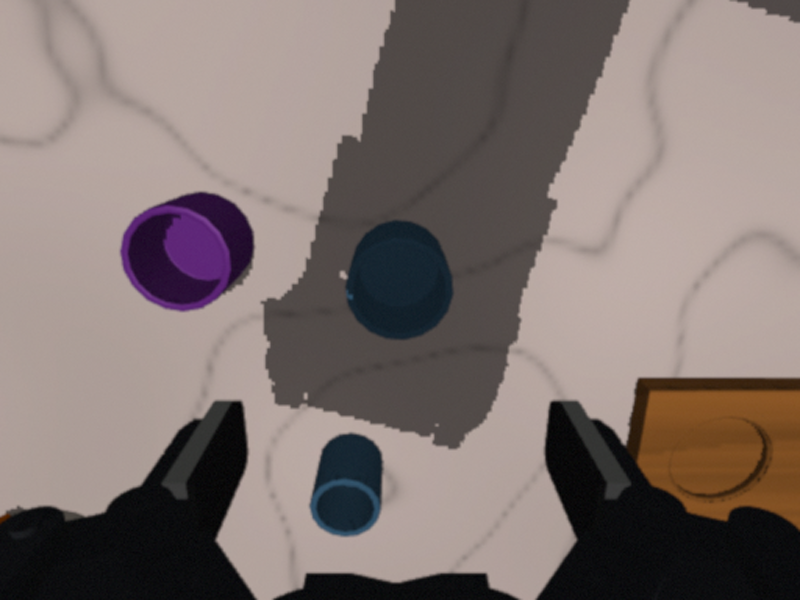

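The wrist view shows the wide cup's rim at about (400,288), the purple cup rim at (182,258), the narrow cup's rim at (347,507) and the wide recess at (720,457).

```bash
python3 - <<'E'
from h import *
d=pickle.load(open("w1.pkl","rb"))
W=lambda u,v,z:ray(d,(u+.5)/1.5625-.5,(v+.5)/1.5625-.5,z)
np.set_printoptions(precision=1,suppress=True)
for n,u,v,z in(("wcup",400,288,45),("wl",348,288,45),("wr",452,288,45),("near",400,338,45),("purple",182,258,45),("ncup",347,507,45),("wrec",720,457,16)):print(n,W(u,v,z))
print("cam",-d["R"].T@d["t"])
E
```

```text
wcup [421.9  37.5  45. ]
wl [424.3  12.7  45. ]
wr [419.6  62.2  45. ]
near [447.8  40.   45. ]
purple [416.9 -65.6  45. ]
ncup [552.5  20.5  45. ]
wrec [519.7 240.6  16. ]
cam [343.7  28.1 284.3]
```

Call:
send_rows:
  targets: [0, 0, 0, 0.05, 0.03, 0.67, 1, 0, 0, 0, 0, 0, 0.67, 1, 0, 0, 0, 0, 0, 0.67, 1, 0, 0, 0, 0, 0, 0, 1]
  newtons: 25

```text
time_s: 2.52
eef_pos: [423.3, 37.2, 19.5]
ee_rot: [-0.002, -0.049, 0.999, 0.001]
force: [-0.3, -0.5, 1.0]
grip_width: 1.003
grip_force: 0.0
```

Call:
send_rows:
  targets: [0, 0, 0, 0, 0, 0, -1, 0, 0, 0, 0, 0, 0, -1, 0, 0, 0, 0, 0, 0, -1, 0, 0, 0, 0, 0, 0, -1, 0, 0, 0, 0, 0, 0, -1]

```text
time_s: 3.15
eef_pos: [425.9, 36.1, 22.5]
ee_rot: [0.001, -0.048, 0.999, -0.0]
force: [-2.1, 1.7, 11.3]
grip_width: 0.611
grip_force: 24.3
```

Call:
send_rows:
  targets: [0, 0, 0, 0, 0, -0.4, -1, 0, 0, 0, 0, 0, -0.5, -1, 0, 0, 0, 0, 0, -0.5, -1]

```text
time_s: 3.52
eef_pos: [425.1, 36.1, 106.7]
ee_rot: [0.001, -0.048, 0.999, -0.0]
force: [-1.0, -0.2, -0.7]
grip_width: 0.605
grip_force: 26.9
```

Call:
send_rows:
  targets: [0, 0, 0, -0.48, 0.8, 0, -1, 0, 0, 0, -0.48, 0.8, 0, -1, 0, 0, 0, -0.48, 0.8, 0, -1, 0, 0, 0, -0.49, 0.8, 0, -1, 0, 0, 0, 0, 0, 0, -1]

```text
time_s: 4.15
eef_pos: [522.4, 241.1, 105.4]
ee_rot: [0.001, -0.05, 0.999, 0.0]
force: [0.7, -0.4, -1.0]
grip_width: 0.61
grip_force: 27.0
```

```bash
python3 - <<'E'
from rig import monitor, eyes
import cv2,pickle
s=monitor.sense();print(s["eef_pos"],s["ee_rot"],s["time_s"],s["grip_width"],s["grip_force"])
n="wrist"
d=eyes.capture(n);pickle.dump(d,open("w2.pkl","wb"))
cv2.imwrite(f"pics/w2.png",cv2.convertScaleAbs(cv2.resize(d["img"][:,:,::-1],(800,600),interpolation=cv2.INTER_CUBIC),alpha=1.6))
E
```

```text
[522.38278326 241.10981441 105.40881992] [ 9.75514205e-04 -4.98738005e-02  9.98754992e-01  3.43554329e-04] 4.15 0.6101687481064557 26.980802100151777
```

View pics/w2.png

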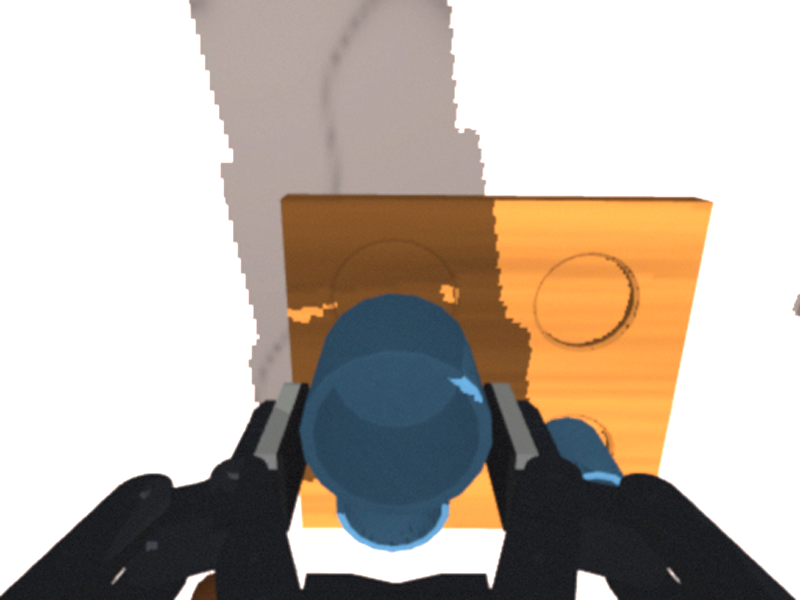

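The cup is held upright with its rim around (396,428). The wide recess is centred near (395,298) and the narrow one near (586,301).

```bash
python3 - <<'E'
from h import *
d=pickle.load(open("w2.pkl","rb"))
W=lambda u,v,z:ray(d,(u+.5)/1.5625-.5,(v+.5)/1.5625-.5,z)
np.set_printoptions(precision=1,suppress=True)
for n,u,v,z in(("cup",396,428,128),("l",301,428,128),("r",492,428,128),("bot",396,507,128),("top",396,350,128),("wrec",395,298,16),("nrec",586,301,16),("c1",282,200,16),("c2",711,202,16)):print(n,W(u,v,z))
E
```

```text
cup [516.6 241.8 128. ]
l [519.1 216.7 128. ]
r [514.1 267.1 128. ]
bot [542.3 244.3 128. ]
top [494.1 239.5 128. ]
wrec [519.8 241.6  16. ]
nrec [512.4 330.7  16. ]
c1 [479.3 187.8  16. ]
c2 [461.6 375.3  16. ]
```

Call:
send_rows:
  targets: [0, 0, 0, -0.033, 0, 0.5, -1, 0, 0, 0, 0, 0, 0.4, -1, 0, 0, 0, 0, 0, 0.15, -1, 0, 0, 0, 0, 0, 0.1, -1, 0, 0, 0, 0, 0, 0, -1]

```text
time_s: 4.82
eef_pos: [524.0, 238.3, 36.3]
ee_rot: [0.0, -0.048, 0.999, 0.0]
force: [0.5, -0.2, -1.1]
grip_width: 0.604
grip_force: 27.0
```

Call:
send_rows:
  targets: [0, 0, 0, 0, 0, 0.03, -1, 0, 0, 0, 0, 0, 0, -1]

```text
time_s: 5.08
eef_pos: [523.9, 238.5, 34.2]
ee_rot: [0.0, -0.048, 0.999, 0.0]
force: [-0.3, 0.2, -0.7]
grip_width: 0.602
grip_force: 27.0
```

Call:
send_rows:
  targets: [0, 0, 0, 0, 0, 0.03, -1, 0, 0, 0, 0, 0, 0.03, -1, 0, 0, 0, 0, 0, 0, -1]

```text
time_s: 5.45
eef_pos: [524.0, 238.6, 32.5]
ee_rot: [0.0, -0.048, 0.999, -0.0]
force: [-8.3, -2.8, 18.6]
grip_width: 0.603
grip_force: 28.6
```

Call:
send_rows:
  targets: [0, 0, 0, 0, 0, -0.02, -1, 0, 0, 0, 0, 0, 0, 0.55, 0, 0, 0, 0, 0, 0, 0.55, 0, 0, 0, 0, 0, 0, 0.55, 0, 0, 0, 0, 0, 0, 0.55]

```text
time_s: 6.08
eef_pos: [523.8, 238.4, 31.3]
ee_rot: [-0.0, -0.048, 0.999, -0.0]
force: [0.1, 0.3, -0.3]
grip_width: 0.776
grip_force: 0.0
```

Call:
send_rows:
  targets: [0, 0, 0, 0, 0, -0.4, 0.55, 0, 0, 0, 0, 0, -0.7, 0.55, 0, 0, 0, 0, 0, -0.7, 1, 0, 0, 0, 0, 0, 0, 1, 0, 0, 0, 0, 0, 0, 1]

```text
time_s: 6.7
eef_pos: [523.4, 238.4, 138.7]
ee_rot: [-0.001, -0.048, 0.999, -0.0]
force: [-0.2, 0.3, 0.1]
grip_width: 0.999
grip_force: 0.0
```

```bash
python3 - <<'E'
from rig import monitor, eyes
import cv2,pickle
s=monitor.sense();print(s["eef_pos"],s["ee_rot"],s["time_s"],s["grip_width"],s["grip_force"])
n="wrist"
d=eyes.capture(n);pickle.dump(d,open("w3.pkl","wb"))
cv2.imwrite(f"pics/w3.png",cv2.convertScaleAbs(cv2.resize(d["img"][:,:,::-1],(800,600),interpolation=cv2.INTER_CUBIC),alpha=1.5))
E
```

```text
[523.35080041 238.36624412 138.66760823] [-6.39145577e-04 -4.80640200e-02  9.98844046e-01 -1.11263152e-04] 6.7 0.9988289177021663 0.0
```

View pics/w3.png

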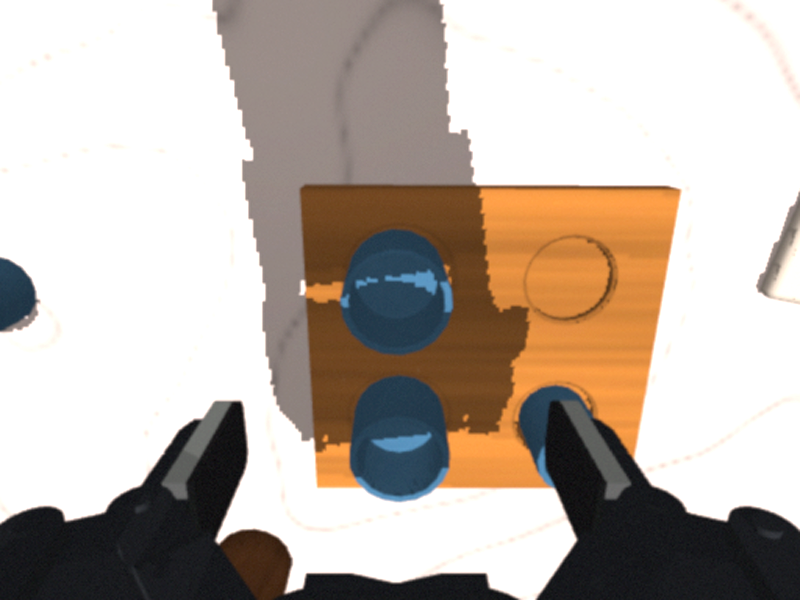

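The wide cup is seated in its recess, with an even margin around it, and the narrow recess is at (570,280). Next is the narrow cup.

Call:
send_rows:
  targets: [0, 0, 0, -0.033, -0.925, 0, 1, 0, 0, 0, -0.033, -0.925, 0, 1, 0, 0, 0, -0.033, -0.925, 0, 1, 0, 0, 0, -0.033, -0.925, 0, 1, 0, 0, 0, 0, 0, 0, 1]

```text
time_s: 7.38
eef_pos: [552.8, 15.1, 138.2]
ee_rot: [-0.001, -0.046, 0.999, 0.0]
force: [-0.8, 0.5, 0.6]
grip_width: 1.001
grip_force: 0.0
```

Call:
send_rows:
  targets: [0, 0, 0, 0, 0, 0.6, 1, 0, 0, 0, 0, 0, 0.7, 1, 0, 0, 0, 0, 0, 0.65, 1, 0, 0, 0, 0, 0, 0, 1]

```text
time_s: 7.88
eef_pos: [550.8, 19.4, 19.7]
ee_rot: [-0.003, -0.048, 0.999, 0.001]
force: [0.4, 0.4, 0.1]
grip_width: 1.001
grip_force: 0.0
```

Call:
send_rows:
  targets: [0, 0, 0, 0, 0, 0, -1, 0, 0, 0, 0, 0, 0, -1, 0, 0, 0, 0, 0, 0, -1, 0, 0, 0, 0, 0, 0, -1, 0, 0, 0, 0, 0, 0, -1]

```text
time_s: 8.5
eef_pos: [553.6, 18.3, 23.9]
ee_rot: [0.001, -0.048, 0.999, -0.0]
force: [-1.0, 0.9, 6.2]
grip_width: 0.451
grip_force: 25.1
```

Call:
send_rows:
  targets: [0, 0, 0, 0, 0, -0.4, -1, 0, 0, 0, 0, 0, -0.5, -1, 0, 0, 0, 0, 0, -0.5, -1, 0, 0, 0, 0.026, 0.867, 0, -1, 0, 0, 0, 0.026, 0.867, 0, -1]

```text
time_s: 9.12
eef_pos: [539.9, 122.4, 107.5]
ee_rot: [0.001, -0.047, 0.999, 0.0]
force: [0.5, -0.2, -0.8]
grip_width: 0.452
grip_force: 25.8
```

Call:
send_rows:
  targets: [0, 0, 0, 0.026, 0.867, 0, -1, 0, 0, 0, 0.026, 0.867, 0, -1, 0, 0, 0, 0.026, 0.867, 0, -1, 0, 0, 0, 0.026, 0.867, 0, -1, 0, 0, 0, 0, 0, 0, -1]

```text
time_s: 9.75
eef_pos: [512.6, 331.0, 106.8]
ee_rot: [0.0, -0.05, 0.999, 0.0]
force: [0.1, -0.5, -0.1]
grip_width: 0.452
grip_force: 25.9
```

Call:
send_rows:
  targets: [0, 0, 0, 0, 0, 0, -1, 0, 0, 0, 0, 0, 0, -1]

```text
time_s: 10.0
eef_pos: [514.1, 326.9, 106.7]
ee_rot: [0.0, -0.047, 0.999, -0.0]
force: [0.7, 0.1, -1.0]
grip_width: 0.452
grip_force: 25.9
```

```bash
python3 - <<'E'
from rig import monitor, eyes
import cv2,pickle
s=monitor.sense();print(s["eef_pos"],s["ee_rot"],s["time_s"],s["grip_width"],s["grip_force"])
n="wrist"
d=eyes.capture(n);pickle.dump(d,open("w4.pkl","wb"))
cv2.imwrite(f"pics/w4.png",cv2.convertScaleAbs(cv2.resize(d["img"][:,:,::-1],(800,600),interpolation=cv2.INTER_CUBIC),alpha=1.5))
E
```

```text
[514.08727053 326.94255138 106.7310773 ] [ 5.71446632e-05 -4.72823522e-02  9.98881561e-01 -5.40007529e-05] 10.0 0.4521370390122501 25.872694607824087
```

View pics/w4.png

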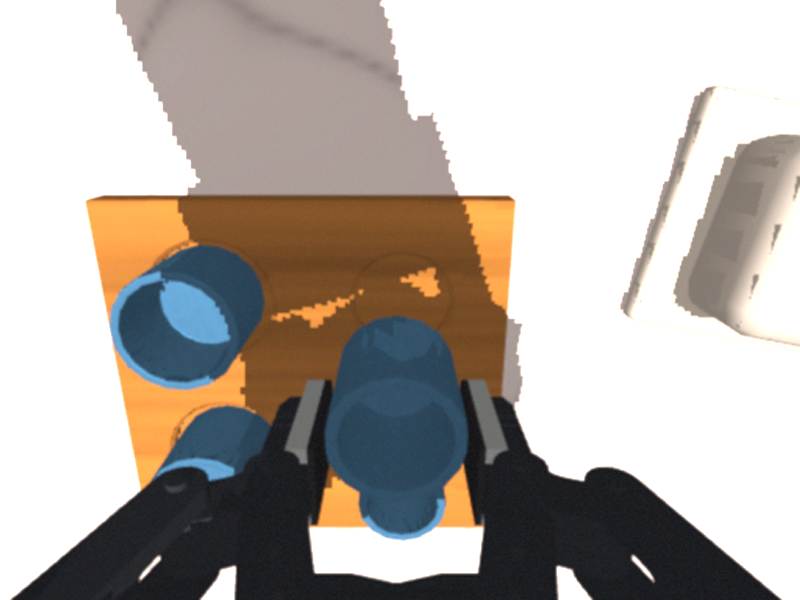

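The narrow cup is held with its rim at about (397,437), and its recess is at about (403,298). The wide cup is still seated at the left.

```bash
python3 - <<'E'
from h import *
d=pickle.load(open("w4.pkl","rb"))
W=lambda u,v,z:ray(d,(u+.5)/1.5625-.5,(v+.5)/1.5625-.5,z)
np.set_printoptions(precision=1,suppress=True)
for n,u,v,z in(("l",326,437,128),("r",468,437,128),("bot",397,496,128),("top",397,378,128),("nrec",403,298,16),("rl",353,298,16),("rr",452,298,16),("rt",403,250,16)):print(n,W(u,v,z))
E
```

```text
l [513.8 309.2 128. ]
r [510.2 347.3 128. ]
bot [531.3 330.1 128. ]
top [494.3 326.6 128. ]
nrec [511.4 331.2  16. ]
rl [513.6 307.8  16. ]
rr [509.3 354.1  16. ]
rt [488.4 328.9  16. ]
```

Call:
send_rows:
  targets: [0, 0, 0, 0, 0.03, 0.5, -1, 0, 0, 0, 0, 0, 0.4, -1, 0, 0, 0, 0, 0, 0.15, -1, 0, 0, 0, 0, 0, 0.1, -1, 0, 0, 0, 0, 0, 0, -1]

```text
time_s: 10.68
eef_pos: [513.8, 329.7, 37.9]
ee_rot: [0.0, -0.048, 0.999, 0.0]
force: [-0.6, 1.5, -0.8]
grip_width: 0.447
grip_force: 25.8
```

Call:
send_rows:
  targets: [0, 0, 0, 0, 0, 0.03, -1, 0, 0, 0, 0, 0, 0.03, -1, 0, 0, 0, 0, 0, 0, -1]

```text
time_s: 11.05
eef_pos: [513.6, 329.9, 34.0]
ee_rot: [0.0, -0.048, 0.999, 0.0]
force: [-0.2, -0.2, -0.7]
grip_width: 0.454
grip_force: 25.9
```

Call:
send_rows:
  targets: [0, 0, 0, 0, 0, 0.015, -1, 0, 0, 0, 0, 0, 0, 0.4, 0, 0, 0, 0, 0, 0, 0.4, 0, 0, 0, 0, 0, 0, 0.4, 0, 0, 0, 0, 0, 0, 0.4]

```text
time_s: 11.68
eef_pos: [513.5, 329.8, 32.9]
ee_rot: [-0.0, -0.048, 0.999, -0.0]
force: [0.9, 0.1, -1.1]
grip_width: 0.699
grip_force: 0.0
```

Call:
send_rows:
  targets: [0, 0, 0, 0, 0, -0.4, 0.4, 0, 0, 0, 0, 0, -0.7, 0.4, 0, 0, 0, 0, 0, -0.9, 1, 0, 0, 0, 0, 0, -0.9, 1, 0, 0, 0, 0, 0, 0, 1]

```text
time_s: 12.3
eef_pos: [514.9, 330.5, 211.5]
ee_rot: [0.004, -0.048, 0.999, 0.001]
force: [0.5, 0.3, -0.1]
grip_width: 1.0
grip_force: 0.0
```

```bash
python3 - <<'E'
from rig import monitor, eyes
import cv2,pickle,numpy as np
s=monitor.sense();print(s["eef_pos"],s["ee_rot"],s["time_s"],s["grip_width"],s["grip_force"])
n="wrist"
d=eyes.capture(n);pickle.dump(d,open("w5.pkl","wb"))
a=cv2.convertScaleAbs(d["img"][100:384,50:450,::-1],alpha=1.5)
cv2.imwrite(f"pics/w5.png",cv2.resize(a,(800,568),interpolation=cv2.INTER_CUBIC))
E
```

```text
[514.92850598 330.45773342 211.51567218] [ 0.00401051 -0.04812217  0.99883249  0.00134988] 12.3 1.0002194145645598 0.0
```

View pics/w5.png

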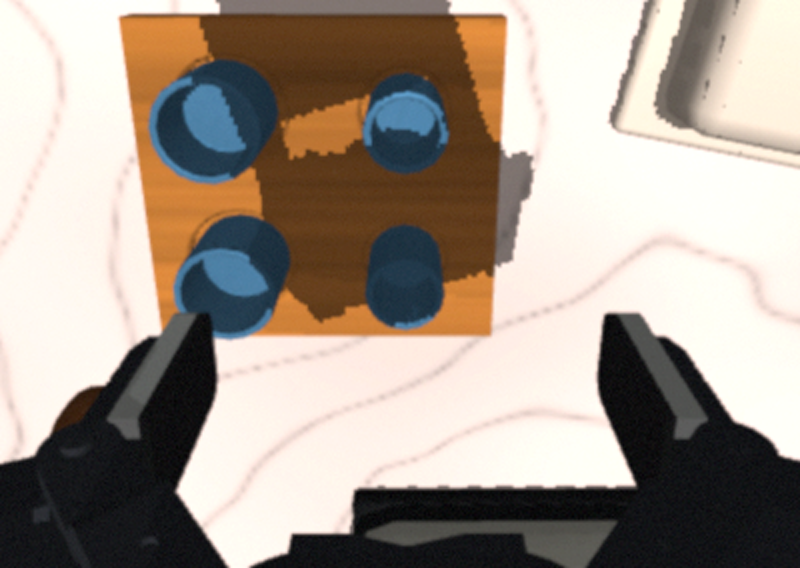

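Both cups stand upright in their recesses, the narrow one at (405,125) and the wide one at (212,122) in this crop. Now the tongs.

Call:
send_rows:
  targets: [0, 0, 0, 0.195, -0.886, 0, 1, 0, 0, 0, 0.195, -0.886, 0, 1, 0, 0, 0, 0.195, -0.886, 0, 1, 0, 0, 0, 0.195, -0.886, 0, 1, 0, 0, 0, 0.195, -0.886, 0, 1]

```text
time_s: 12.98
eef_pos: [479.7, 58.1, 205.5]
ee_rot: [-0.001, -0.048, 0.999, 0.0]
force: [1.8, 0.1, 0.9]
grip_width: 1.003
grip_force: 0.0
```

Call:
send_rows:
  targets: [0, 0, 0, 0.195, -0.886, 0, 1, 0, 0, 0, 0.195, -0.886, 0, 1, 0, 0, 0, 0.195, -0.886, 0, 1, 0, 0, 0, 0.195, -0.886, 0, 1, 0, 0, 0, 0.195, -0.886, 0.2, 1]

```text
time_s: 13.6
eef_pos: [447.4, -212.2, 194.0]
ee_rot: [-0.0, -0.048, 0.999, 0.0]
force: [1.1, 0.0, -0.9]
grip_width: 1.001
grip_force: 0.0
```

Call:
send_rows:
  targets: [0, 0, 0, 0.195, -0.886, 0.2, 1, 0, 0, 0, 0.195, -0.886, 0.2, 1, 0, 0, 9.35, 0, 0, 0.2, 1, 0, 0, 9.35, 0, 0, 0.2, 1, 0, 0, 0, 0, 0, 0, 1]

```text
time_s: 14.22
eef_pos: [434.2, -317.9, 145.0]
ee_rot: [-0.002, 0.114, 0.993, 0.001]
force: [-0.1, -0.0, 0.4]
grip_width: 1.004
grip_force: 0.0
```

Call:
send_rows:
  targets: [0, 0, 0, 0, 0, 0, 1, 0, 0, 0, 0, 0, 0, 1]

```text
time_s: 14.48
eef_pos: [435.1, -318.6, 147.3]
ee_rot: [0.0, 0.114, 0.993, -0.0]
force: [-0.5, 0.3, 0.7]
grip_width: 1.002
grip_force: 0.0
```

```bash
python3 - <<'E'
from rig import monitor, eyes
import cv2,pickle,numpy as np
s=monitor.sense();print(s["eef_pos"],s["ee_rot"],s["time_s"],s["joints"])
n="wrist"
d=eyes.capture(n);pickle.dump(d,open("w6.pkl","wb"))
a=cv2.convertScaleAbs(d["img"][:,:,::-1],alpha=1.4)
cv2.imwrite(f"pics/w6.png",cv2.resize(a,(800,600),interpolation=cv2.INTER_CUBIC))
E
```

```text
[ 435.12121116 -318.60638509  147.27413169] [ 1.43988202e-04  1.13864219e-01  9.93496295e-01 -1.74105761e-04] 14.475 [-8.49354670e-01  4.22983748e-01  1.57141694e+00 -7.14175986e-05
  1.14674481e+00 -2.19189820e+00]
```

View pics/w6.png

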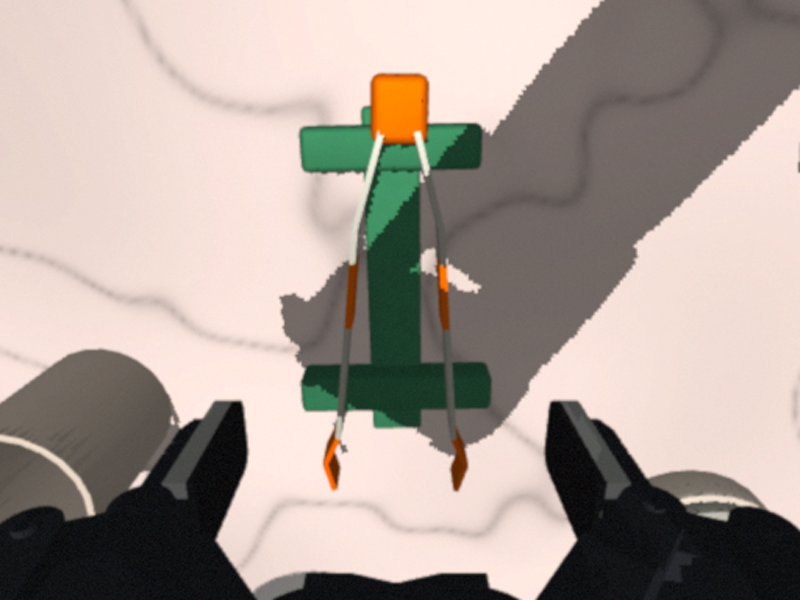

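The tongs lie nearly aligned with the gripper. The patches are at (351,297) and (444,297), the hinge block at (400,105), and the jaw tips at (333,488) and (459,488).

```bash
python3 - <<'E'
from h import *
d=pickle.load(open("w6.pkl","rb"))
W=lambda u,v,z:ray(d,(u+.5)/1.5625-.5,(v+.5)/1.5625-.5,z)
np.set_printoptions(precision=1,suppress=True)
l,r=W(351,297,42),W(444,297,42);g=(l+r)/2;h=W(400,105,44);j=(W(333,480,42)+W(459,480,42))/2
hs=W(400,74,42);tip=(W(333,489,42)+W(459,489,42))/2
print(g,np.linalg.norm(l-r),h,tip,np.linalg.norm(tip-hs),np.linalg.norm(g-hs),[np.degrees(np.arctan2(*(a-b)[1::-1])) for a,b in((tip,h),(g,h))])
th=2*np.arctan2(.9935,.11386);tx=np.array([np.cos(th),np.sin(th)]);ty=np.array([np.sin(th),-np.cos(th)])
e=(g-[435.1,-318.6,0])[:2];print(np.degrees(th),e@tx,e@ty)
dt=pickle.load(open("top.pkl","rb"));ds=pickle.load(open("side.pkl","rb"))
# egg from side view (510,304 in 800-px picture), two-view triangulation with top
import cv2
P=[x["K"]@np.c_[x["R"],x["t"]] for x in(dt,ds)]
X=cv2.triangulatePoints(P[0],P[1],np.array([[140+559.5/3.3333-.5],[120+93.5/3.3333-.5]]),np.array([[510.5/1.5625-.5],[304.5/1.5625-.5]]));print("egg tri",(X[:3]/X[3]).T)
E
```

```text
[ 437.5 -317.2   42. ] 46.38106576604434 [ 350.  -295.8   44. ] [ 550.4 -344.4   42. ] 218.8706057741431 102.74239365904086 [np.float64(-13.626509231840465), np.float64(-13.780506967473276)]
166.92428975121368 -2.02402383649605 1.8666896853852857
egg tri [[ 669.9 -176.5   66.8]]
```

Call:
send_rows:
  targets: [0, 0, 0.6, -0.06, 0.01, 0.6, 1, 0, 0, 0, 0, 0, 0.7, 1, 0, 0, 0, 0, 0, 0.6, 1, 0, 0, 0, 0, 0, 0.35, 1, 0, 0, 0, 0, 0, 0, 1]
  newtons: 25

```text
time_s: 15.15
eef_pos: [438.2, -318.3, 11.1]
ee_rot: [-0.001, 0.12, 0.993, 0.001]
force: [-0.6, 0.6, 0.0]
grip_width: 0.998
grip_force: 0.0
```

Call:
send_rows:
  targets: [0, 0, 0, 0, 0, 0, 0.4, 0, 0, 0, 0, 0, 0, 0.06, 0, 0, 0, 0, 0, 0, 0.06, 0, 0, 0, 0, 0, 0, 0.06, 0, 0, 0, 0, 0, 0, 0.06]

```text
time_s: 15.78
eef_pos: [439.7, -319.8, 13.9]
ee_rot: [0.002, 0.12, 0.993, -0.001]
force: [0.6, 0.8, 7.8]
grip_width: 0.532
grip_force: 8.2
```

Call:
send_rows:
  targets: [0, 0, 0, 0, 0, -0.1, 0.06, 0, 0, 0, 0, 0, -0.3, 0.06, 0, 0, 0, 0, 0, -0.45, 0.06, 0, 0, 0, 0, 0, -0.45, 0.06, 0, 0, 0, 0, 0, -0.35, 0.06]

```text
time_s: 16.4
eef_pos: [438.7, -318.9, 112.6]
ee_rot: [0.0, 0.12, 0.993, -0.0]
force: [-0.2, -0.5, -1.0]
grip_width: 0.53
grip_force: 5.7
```

Call:
send_rows:
  targets: [0, 0, 0, 0, 0, 0, 0.06, 0, 0, 0, -0.2, 0.447, 0, 0.06, 0, 0, 0, -0.244, 0.547, 0, 0.06, 0, 0, 0, -0.288, 0.647, 0, 0.06, 0, 0, 0, -0.288, 0.647, 0, 0.06]

```text
time_s: 17.02
eef_pos: [531.0, -198.8, 109.9]
ee_rot: [-0.001, 0.12, 0.993, 0.0]
force: [-0.3, -0.4, -0.4]
grip_width: 0.531
grip_force: 5.7
```

Call:
send_rows:
  targets: [0, 0, 0, -0.244, 0.547, 0, 0.06, 0, 0, 0, -0.2, 0.447, 0, 0.06, 0, 0, 0, 0, 0, 0, 0.06, 0, 0, 0, 0, 0, 0, 0.06, 0, 0, 0, 0, 0, 0, 0.06]

```text
time_s: 17.65
eef_pos: [570.4, -149.3, 110.7]
ee_rot: [-0.0, 0.121, 0.993, 0.0]
force: [-0.9, 0.4, -0.9]
grip_width: 0.53
grip_force: 5.7
```

```bash
python3 - <<'E'
from rig import monitor, eyes
import cv2,pickle,numpy as np
s=monitor.sense();print(s["eef_pos"],s["ee_rot"],s["time_s"],s["grip_width"],s["grip_force"])
d=eyes.capture("wrist");pickle.dump(d,open("w7.pkl","wb"))
e=eyes.capture("side");pickle.dump(e,open("s7.pkl","wb"))
t=eyes.capture("top");pickle.dump(t,open("t7.pkl","wb"))
a=cv2.convertScaleAbs(d["img"][150:384,80:430,::-1],alpha=1.5)
a=cv2.resize(a,(525,351),interpolation=cv2.INTER_CUBIC)
b=cv2.resize(e["img"][130:250,230:405,::-1],(525,360)[:2],interpolation=cv2.INTER_CUBIC)[:249]
b=cv2.resize(cv2.convertScaleAbs(e["img"][140:223,250:425,::-1],alpha=1.4),(525,249),interpolation=cv2.INTER_CUBIC)
c=cv2.resize(cv2.convertScaleAbs(t["img"][110:310,270:361,::-1],alpha=1.4),(273,600),interpolation=cv2.INTER_CUBIC)
cv2.imwrite("pics/w7.png",np.hstack([np.vstack([a,b]),c]))
E
```

```text
[ 570.36363836 -149.33337041  110.73930716] [-2.73747584e-04  1.20636857e-01  9.92696667e-01  3.68211516e-05] 17.65 0.5300541850373719 5.687757217674516
```

View pics/w7.png

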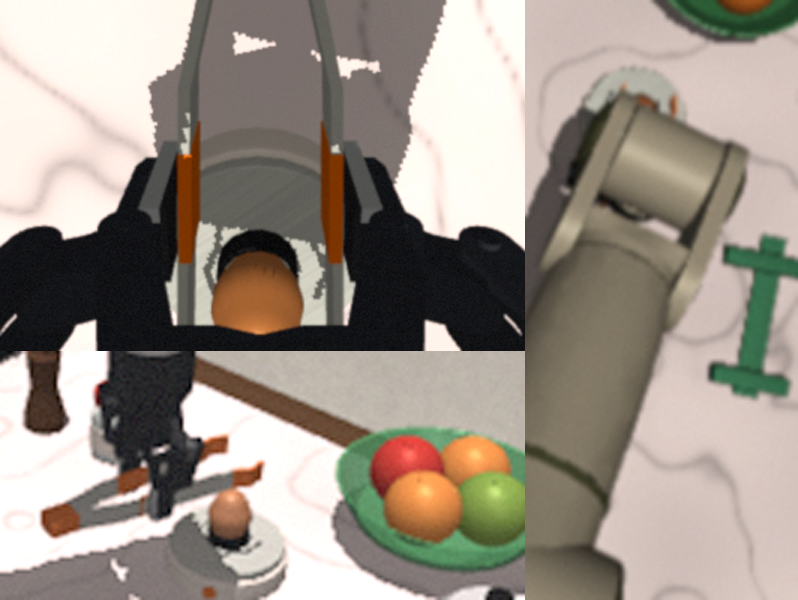

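The wrist panel shows the pads on the orange patches, with the egg at u≈257 roughly midway between the arms. In the side panel the open jaws (tips at about (228,440) and (263,465)) are above the egg at (230,515). I'll check the jaw position along the tongs' axis against that side view.

```bash
python3 - <<'E'
from h import *
d=pickle.load(open("s7.pkl","rb"));np.set_printoptions(precision=1,suppress=True)
th=2*np.arctan2(.992697,.120637);tx=np.array([np.cos(th),np.sin(th),0]);ty=np.array([np.sin(th),-np.cos(th),0])
g=np.array([570.4,-149.3,128.7])
pic=lambda X:(proj(d,X)-[250,140]+.5)*3+[0,351]
for s in(-1,1):print("tip",s,pic(g-117*tx+s*ty*33+[0,0,0]),pic(g-117*tx+s*ty*33+[0,0,10]),"patch",pic(g+s*ty*23))
print("hinge",pic(g+80*tx),"egg",pic([669,-173.5,65]),"egg top",pic([669,-173.5,94]))
print("egg xy from side px", ray(d,250+230.5/3-.5,140+(515-351+.5)/3-.5,65))
E
```

```text
tip -1 [267.3 474.2] [268.4 465.4] patch [158.8 504.4]
tip 1 [224.9 442.7] [225.7 434.1] patch [131.3 480.4]
hinge [ 70.6 517.3] egg [227.2 516.2] egg top [229.7 492.2]
egg xy from side px [ 672.3 -175.    65. ]
```

Call:
send_rows:
  targets: [0, 0, 0, -0.045, -0.02, 0.2, 0.06, 0, 0, 0, 0, 0, 0.3, 0.06, 0, 0, 0, 0, 0, 0.3, 0.06, 0, 0, 0, 0, 0, 0.22, 0.06, 0, 0, 0, 0, 0, 0, 0.06]

```text
time_s: 18.42
eef_pos: [572.7, -150.1, 48.5]
ee_rot: [-0.001, 0.12, 0.993, 0.0]
force: [-1.2, 0.1, -1.0]
grip_width: 0.533
grip_force: 5.7
```

Call:
send_rows:
  targets: [0, 0, 0, 0, 0, 0, 0.06]

```text
time_s: 18.55
eef_pos: [573.6, -150.5, 50.2]
ee_rot: [0.0, 0.12, 0.993, -0.0]
force: [0.2, 0.2, -0.7]
grip_width: 0.528
grip_force: 5.7
```

Call:
send_rows:
  targets: [0, 0, 0, 0, 0, 0.04, 0.06, 0, 0, 0, 0, 0, 0, -0.02, 0, 0, 0, 0, 0, 0, -0.08, 0, 0, 0, 0, 0, 0, -0.14, 0, 0, 0, 0, 0, 0, -0.2]

```text
time_s: 19.18
eef_pos: [573.4, -150.4, 47.6]
ee_rot: [0.0, 0.12, 0.993, -0.0]
force: [0.5, 0.1, 0.1]
grip_width: 0.442
grip_force: 25.1
```

Call:
send_rows:
  targets: [0, 0, 0, 0, 0, 0, -0.3, 0, 0, 0, 0, 0, 0, -0.4, 0, 0, 0, 0, 0, 0, -0.4, 0, 0, 0, 0, 0, 0, -0.4]

```text
time_s: 19.68
eef_pos: [573.3, -150.4, 47.4]
ee_rot: [0.0, 0.12, 0.993, -0.0]
force: [1.0, -0.6, 0.1]
grip_width: 0.444
grip_force: 25.1
```

Call:
send_rows:
  targets: [0, 0, 0, 0, 0, -0.1, -0.4, 0, 0, 0, 0, 0, -0.2, -0.4, 0, 0, 0, 0, 0, -0.3, -0.4, 0, 0, 0, 0, 0, -0.4, -0.4, 0, 0, 0, 0, 0, -0.4, -0.4]

```text
time_s: 20.3
eef_pos: [573.3, -150.4, 133.5]
ee_rot: [0.0, 0.12, 0.993, -0.0]
force: [-0.3, -0.9, -1.0]
grip_width: 0.449
grip_force: 25.3
```

Call:
send_rows:
  targets: [0, 0, 0, 0, 0, -0.2, -0.4, 0, 0, 0, 0, 0, -0.1, -0.4, 0, 0, 0, 0, 0, 0, -0.4, 0, 0, 0, 0, 0, 0, -0.4, 0, 0, 0, 0, 0, 0, -0.4]

```text
time_s: 20.92
eef_pos: [573.1, -150.3, 148.8]
ee_rot: [-0.0, 0.12, 0.993, 0.0]
force: [-0.4, -0.1, -1.9]
grip_width: 0.45
grip_force: 25.3
```

```bash
python3 - <<'E'
from rig import monitor, eyes
import cv2,numpy as np
s=monitor.sense();print(s["eef_pos"],s["time_s"],s["grip_width"],s["grip_force"],abs(s["dq"]).max())
e=eyes.capture("side");d=eyes.capture("wrist")
a=cv2.resize(cv2.convertScaleAbs(e["img"][110:230,240:400,::-1],alpha=1.4),(400,300),interpolation=cv2.INTER_CUBIC)
b=cv2.resize(cv2.convertScaleAbs(e["img"][110:230,150:310,::-1],alpha=1.4),(400,300),interpolation=cv2.INTER_CUBIC)
c=cv2.resize(cv2.convertScaleAbs(d["img"][:,:,::-1],alpha=1.4),(400,300))
cv2.imwrite("pics/end.png",np.hstack([np.vstack([a,b]),np.vstack([c,c*0])]))
E
```

```text
[ 573.05294508 -150.28743479  148.80505101] 20.925 0.4498863884506611 25.32469868659973 0.002209397893826729
```

View pics/end.png

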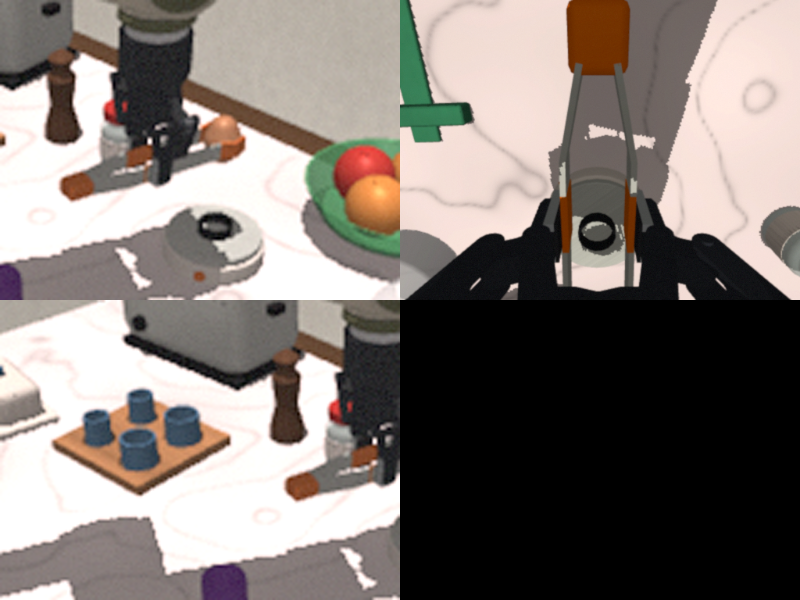

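The egg is up in the jaws at (222,132) and the cooker ring at (215,228) is empty. All four cups stand on the board. Everything is still, so I'm handing it in.

```bash
python3 -c "
from rig import job
print(job.finish_job())"
```

```text
the job is handed in; nothing more can be done
None
```

I handed the job in at about 21 s on the robot's clock (limit 64 s), with both cups in their matching recesses and the egg held about 10 cm up in the closed tongs; the hand-in call returned no verdict.

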